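# Hang the griddle rings nested on the rail hook

## Task

Clear the three griddle rings off the mat and hang them by their handle loops on the one hook of the utensil rail, nested: the largest first and nearest the rail, then the middle one, then the smallest, each lowered inside the ring already hanging so that all three hang level, one within the other. Lower each ring gently until the hook carries it before you let go, and leave them hanging still; do not press hard on the rail or disturb the other things on the bench.

Things in the scene. Friction and masses are not known exactly. Their poses are not given: they have to be found in the camera images.
- ring_large: the largest of three plain steel griddle rings: 130 mm outside diameter, 20 mm tall, wall 2.5 mm, about 180 g; open above and below. Stands on the 3 mm mat. Origin: centre of its underside; z up. Two 4 mm handle wires rise from its rear (+x) rim, slope in over it and from z = 98 mm stand upright at x = 5 mm, closing in a peak at z = 155 mm. It hangs level by that peak.
- ring_large_eye (a point): where the hook's top bears in the large ring's handle: under the loop's peak, 150 mm above the ring's underside; axes as the ring's. The loop is 22 mm wide outside and 14 mm inside (along y), open from here down to the ring; pinch both wires across that width, in the upright part below this point.
- ring_medium: the middle one of three plain steel griddle rings: 95 mm outside diameter, 20 mm tall, wall 2.5 mm, about 140 g; open above and below. Stands on the 3 mm mat. Origin: centre of its underside; z up. Two 4 mm handle wires rise from its rear (+x) rim, slope in over it and from z = 77 mm stand upright at x = 4 mm, closing in a peak at z = 155 mm. It hangs level by that peak.
- ring_medium_eye (a point): where the hook's top bears in the medium ring's handle: under the loop's peak, 150 mm above the ring's underside; axes as the ring's. The loop is 28 mm wide outside and 20 mm inside (along y), open from here down to the ring; pinch both wires across that width, in the upright part below this point.
- ring_small: the smallest of three plain steel griddle rings: 60 mm outside diameter, 20 mm tall, wall 2.5 mm, about 100 g; open above and below. Stands on the 3 mm mat. Origin: centre of its underside; z up. Two 4 mm handle wires rise from its rear (+x) rim, slope in over it and from z = 55 mm stand upright at x = 3 mm, closing in a peak at z = 155 mm. It hangs level by that peak.
- ring_small_eye (a point): where the hook's top bears in the small ring's handle: under the loop's peak, 150 mm above the ring's underside; axes as the ring's. The loop is 34 mm wide outside and 26 mm inside (along y), open from here down to the ring; pinch both wires across that width, in the upright part below this point.
- rail: utensil rail: two fixed posts 220 mm apart (along y) with a clamped 12 mm cross tube. From the tube's middle one rigid 8 mm hook points to -x (to the robot): level 66 mm, then bent up to a tip 80 mm out, 8 mm above the level top. Loops hang at x = -66 to -22. Height is adjustable: the hook's level top is somewhere 208 to 232 mm above the bench, to be felt or seen. Origin: on the bench below the tube's middle.
- sauce_bottle: amber sauce bottle, 62 mm diameter, 170 mm tall, standing; origin at the centre of its underside; bystander, to be left alone
- bowl_stack: stack of white paper bowls, 103 mm across, 106 mm tall; origin at the centre of its underside; bystander, to be left alone
- steel_tub: empty steel tub, 110 mm diameter, 60 mm tall; origin at the centre of its underside; bystander, to be left alone
- turner: turner (spatula) lying flat, 240 mm long along its x, blade to +x; bystander, to be left alone

How it is judged:
By the outcome, as a careful person would: the job done as asked, in the order asked, and still so for the second after the job is handed in, with the robot touching nothing.
It also fails if it takes over 72 s, if anything falls off the work surface, if the arm or the gripper's body presses on something with over 40 N, if the wrist force passes 120 N, or if a joint passes its speed limit or range.

## Robot

A 7-joint arm with a two-finger parallel gripper is mounted at the origin on the work surface. World frame = base frame: x ahead of the robot, y to its left, z up, the work surface at z = 0. Lengths are in m, angles in rad, forces in N, time in s.
With the tool pointing down it reaches from about 0.4 to 0.85 m from the base axis. Payload 4.5 kg.
Tool frame: the origin (TCP) lies between the finger pads; the fingertips stand 11 mm ahead of it and the grasp point (between the pads) lies 8 mm behind it (r.nose_length is the distance from the TCP to the fingertips, in m); z points along the fingers, y is the line along which they close (so a half turn about z gives the same grasp; the last joint's range is limited). The gripper opens to 88 mm and grips with 3 to 60 N. Pads are 18 mm wide; open, the fingers measure 123 mm over their backs; the gripper's body (75 mm by 187 mm) begins 45 mm behind the grasp point.
Start: joints at [0.034, 0.689, -0.195, 1.565, 0.157, 0.902, -0.215], TCP at [0.625, 0, 0.22] pointing down, gripper open.
Joint ranges: [-3.01, 3.01], [-0.46, 2.08], [-1.47, 1.51], [0.13, 2.56], [-1, 4.14], [0.04, 2.09], [-2.66, 2.66]. Speed limits (rad/s): [2.57, 2.57, 3.14, 3.14, 3.14, 3.14, 3.14].

## Interface

Orientations are given as a unit quaternion [x, y, z, w].
In Python, from plant import get_state, snapshot, camera_model, r gives the robot as it stands.
- The arm moves only by the shell command python3 -m inch 'ROWS' [FORCE]. ROWS is text: rows parted by semicolons, each of 7 numbers parted by spaces: the opening, from -1 (shut) to 1 (fully open), then the shift along the tool's x, y, z in m, then the turn, a rotation vector about the tool's x, y, z in rad. A call has 1 to 20 rows; each row shifts and turns the commanded pose from where the row before left it, along the tool's axes as they then stand; what a row does not reach is not made up. A row lasts 1/12 s, in which the tool goes at most 41.7 mm and 7.16 degrees, less where a joint would pass 70% of its speed; a pose out of reach is approached as far as the arm can. A call is refused whole if a number of a shift passes 0.0417 or a number of a turn 0.125, either way. A call with a gripper value outside its range is refused whole. The fingers move at their own pace and stop on an object; FORCE is the grip in N (left out, the last holds). Time passes only in rows, so rows that do not move let the fingers close. It gives the time, the measured TCP pose, the force, the opening and the grip force at its end, in the units of the state.
- get_state(): the state, without advancing time (a new reading comes with each control period).
- snapshot(name): name is "scene" or "side" or "wrist"; returns (picture, depth): 420x560x3 uint8, red, green, blue; 420x560 float32, m along the optical axis (not along the pixel's ray), 0 where there is no reading.
- camera_model(name): a dict with "intrinsics" (3x3 intrinsics, pixels), "view" (4x4, takes a point from world to camera coordinates). Camera axes: x right, y down, z forward; pixel columns grow to the right and rows downward; lengths in m; the calibration is good to about 2 mm. The wrist camera is an equidistant fisheye: a pixel r from the principal point sees the ray r / f radians off the axis. A picture is of the moment at which its call begins: read the wrist's pose just before it. camera_model takes no time and is no camera call; for the wrist camera it gives the pose at the moment of the call.
- r.finish_job(): hands the job in; it is judged then, once.
The state is a dict: "clock": time; "q": joint angles; "qd": joint speeds; "joint_torque": joint torques, N m; "tool_pos": TCP position; "eef_rot": TCP orientation; "contact_force": force on the tool from outside, world axes, zero at the start; "moment": the same for the moment, N m; "opening": opening from 0.0 (shut) to 1.0 (fully open); "finger_force": force on a finger pad.
Only numpy, scipy, OpenCV 4.12 (cv2) and the standard library are available. Lean on these libraries where they do the work, as an engineer would, in place of code of your own. Each camera call takes 0.05 s, during which the arm holds its last target. There are 200 camera calls.

## Working session

There is one attempt and no reset: what is moved stays moved. The work goes in short steps, Python scripts to look and compute and a shell command to move; the robot and the scene stay as the last step left them, time stands still between calls to the robot, and variables do not carry over. Pictures are saved under pics/ and viewed, at most 10 in all, crops included, and the job is handed in when it is done.

```bash
ls; mkdir -p pics
cat > h.py <<'E'
import numpy as np,cv2
from plant import get_state,snapshot,camera_model,r
def pts(name,depth):
    m=camera_model(name);K=np.array(m["intrinsics"]);V=np.array(m["view"])
    v,u=np.mgrid[0:420,0:560]
    P=np.stack([(u-K[0,2])/K[0,0]*depth,(v-K[1,2])/K[1,1]*depth,depth],-1)
    return (P-V[:3,3])@V[:3,:3]
E
python3 - <<'E'
from h import *
s=get_state();print({k:np.round(v,3) for k,v in s.items()})
out=[]
for n in("scene","side"):
    p,d=snapshot(n);np.save(n+"_p.npy",p);np.save(n+"_d.npy",d);np.save(n+"_x.npy",pts(n,d))
    cv2.imwrite(f"pics/{n}0.png",p[...,::-1])
    m=camera_model(n);print(n,np.round(m["intrinsics"],1).tolist(),np.round(-m["view"][:3,:3].T@m["view"][:3,3],3))
E
```

```text
pics
{'clock': np.float64(0.0), 'q': array([ 0.034,  0.69 , -0.195,  1.566,  0.157,  0.902, -0.215]), 'qd': array([-0.   ,  0.001, -0.001, -0.001,  0.   ,  0.001, -0.001]), 'joint_torque': array([ 0.0000e+00, -5.2757e+01, -1.2670e+00, -1.5343e+01, -5.3000e-02,
        7.0000e-03,  0.0000e+00]), 'tool_pos': array([ 0.624, -0.   ,  0.219]), 'eef_rot': array([ 0.707,  0.707, -0.001, -0.001]), 'contact_force': array([ 0.496,  0.151, -0.877]), 'moment': array([-0.003, -0.022, -0.016]), 'finger_force': np.float64(0.0), 'opening': np.float64(0.998)}
scene [[547.0, 0.0, 281.6], [0.0, 547.0, 213.8], [0.0, 0.0, 1.0]] [0.954 0.601 1.281]
side [[454.1, 0.0, 288.4], [0.0, 454.1, 215.8], [0.0, 0.0, 1.0]] [-0.019  0.765  0.857]
```

View pics/scene0.png

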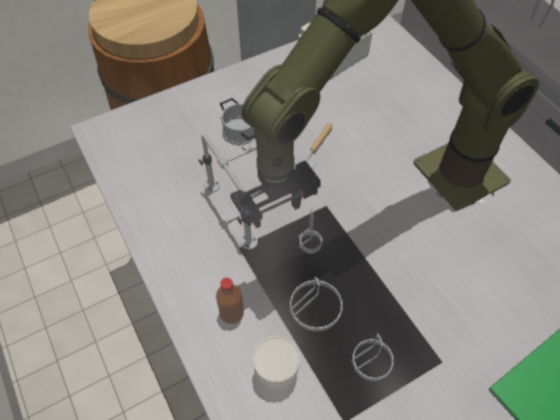

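View pics/side0.png

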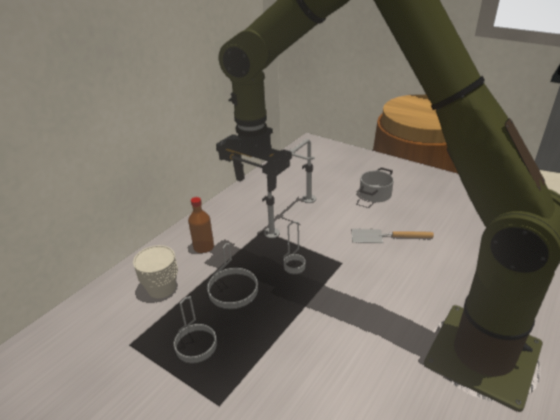

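The scene view shows the small ring at (311,241), the large at (316,305) and the medium at (373,358). The rail, from (205,140) to (248,240), is partly under the gripper. In the side view the rings are at (294,263), (233,288) and (195,343).

Run:
```python
from h import *
from scipy.optimize import least_squares
spec={"small":(.03,[(311,241),(294,263)]),"large":(.065,[(316,305),(233,288)]),"medium":(.0475,[(373,358),(195,343)])}
for i,n in enumerate(("scene","side")):
    X=np.load(n+"_x.npy");d=np.load(n+"_d.npy");p=np.load(n+"_p.npy")
    print(n,"bench z",np.median(X[380:410,150:200,2]))
    for k,(R,c) in spec.items():
        u,v=c[i];x0=X[v,u];D=np.hypot(*(X[...,:2]-x0[:2]).transpose(2,0,1))
        m=(d>0)&(D<R+.03)&(X[...,2]>.012)&(X[...,2]<.03)
        P=X[m]
        f=least_squares(lambda c:np.hypot(P[:,0]-c[0],P[:,1]-c[1])-(R-.0012),x0[:2],loss="soft_l1",f_scale=.002)
        c=f.x;print(k,np.round(x0,3),len(P),"c",np.round(c,4),"res",np.round(np.median(abs(f.fun)),4), "ztop",np.percentile(X[m][:,2],95))
        m=(d>0)&(np.hypot(X[...,0]-c[0],X[...,1]-c[1])<R+.01)&(X[...,2]>.035)&(X[...,2]<.18)
        H=X[m]
        for lo in np.arange(.035,.175,.02):
            q=H[(H[:,2]>=lo)&(H[:,2]<lo+.02)]
            if len(q): print("  z",round(lo,3),len(q),np.round(q.mean(0)-[*c,0],4),"y",np.round(np.ptp(q[:,:2],axis=0),3))
# rail
im=[]
for n,(u0,v0,u1,v1) in (("scene",(190,120,330,260)),("side",(210,120,350,260))):
    p=np.load(n+"_p.npy")[v0:v1,u0:u1,::-1];im.append(cv2.resize(p,(400,400),interpolation=cv2.INTER_CUBIC))
cv2.imwrite("pics/c1.png",np.hstack(im))
```

```text
scene bench z -0.749751453601172
small [ 0.51  -0.014  0.003] 141 c [ 0.5165 -0.0093] res 0.0012 ztop 0.02542885582859097
  z 0.035 22 [ 0.011  -0.0057  0.0457] y [0.028 0.035]
  z 0.055 15 [ 0.0022 -0.0021  0.0647] y [0.017 0.032]
  z 0.075 15 [ 0.0022 -0.0018  0.0848] y [0.016 0.032]
  z 0.095 12 [0.0029 0.001  0.1071] y [0.015 0.03 ]
  z 0.115 12 [0.0045 0.0032 0.1254] y [0.017 0.031]
  z 0.135 19 [ 0.0022 -0.0015  0.1485] y [0.016 0.031]
  z 0.155 4 [ 0.0018 -0.0019  0.1559] y [0.006 0.014]
large [0.596 0.153 0.003] 309 c [0.6001 0.1552] res 0.0008 ztop 0.025952644045082313
  z 0.035 28 [ 0.047  -0.0061  0.0459] y [0.021 0.023]
  z 0.055 29 [ 0.0321 -0.0054  0.0658] y [0.021 0.023]
  z 0.075 26 [ 0.0174 -0.0004  0.086 ] y [0.015 0.021]
  z 0.095 15 [ 0.0067 -0.0011  0.1034] y [0.008 0.022]
  z 0.115 15 [ 0.005  -0.002   0.1239] y [0.006 0.022]
  z 0.135 14 [0.0052 0.0007 0.1459] y [0.006 0.02 ]
  z 0.155 8 [ 0.005  -0.0006  0.1562] y [0.004 0.016]
medium [0.57  0.349 0.069] 240 c [0.5567 0.3395] res 0.0009 ztop 0.02711179484576338
  z 0.035 31 [ 0.0303 -0.0063  0.0455] y [0.019 0
[... 1058 characters left out ...]
6] y [0.016 0.021]
  z 0.095 18 [ 0.0053 -0.0014  0.1059] y [0.008 0.023]
  z 0.115 19 [ 0.0047 -0.0012  0.1247] y [0.007 0.025]
  z 0.135 24 [0.005  0.0003 0.1449] y [0.007 0.025]
  z 0.155 6 [ 0.004  -0.0008  0.1566] y [0.003 0.01 ]
medium [0.559 0.339 0.007] 353 c [0.5549 0.3411] res 0.0008 ztop 0.02424239449169308
  z 0.035 10 [ 0.0297 -0.0079  0.0455] y [0.019 0.025]
  z 0.055 14 [ 0.0148 -0.0044  0.0657] y [0.021 0.028]
  z 0.075 21 [0.0045 0.0008 0.0857] y [0.014 0.028]
  z 0.095 23 [ 0.0034 -0.0015  0.1055] y [0.008 0.027]
  z 0.115 25 [ 0.0038 -0.0005  0.1247] y [0.009 0.029]
  z 0.135 37 [ 0.0043 -0.0006  0.147 ] y [0.008 0.028]
  z 0.155 6 [ 0.0042 -0.0023  0.1563] y [0.005 0.007]
```

View pics/c1.png

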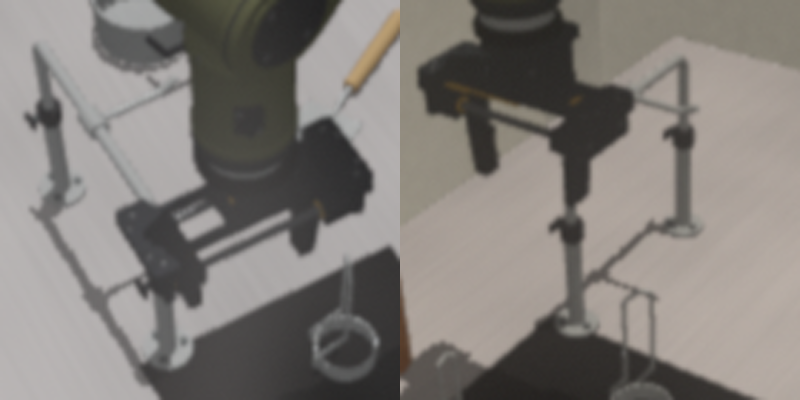

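```bash
cat > fit.py <<'E'
from h import *
from scipy.optimize import least_squares
G={"small":(.03,.003,.015,.055),"large":(.065,.005,.009,.098),"medium":(.0475,.004,.012,.077)}
def seg(P,a,b):
    t=np.clip((P-a)@(b-a)/((b-a)@(b-a)),0,1)[:,None];return np.linalg.norm(P-a-t*(b-a),axis=1)
def model(P,k):
    R,x,w,zu=G[k];ds=[]
    for s in(1,-1):
        L=[np.array(v) for v in((R-.002,s*w,.02),(x,s*w,zu),(x,s*w,.150),(x,0,.153))]
        ds+=[seg(P,a,b) for a,b in zip(L,L[1:])]
    dh=np.min(ds,0)-.0015
    dr=np.hypot(np.hypot(P[:,0],P[:,1])-(R-.00125),np.maximum(0,np.maximum(P[:,2]-.02,-P[:,2])))
    return np.minimum(abs(dh),dr)
def fit(X,k,c0,z0=.003):
    R=G[k][0]
    m=(np.hypot(X[:,0]-c0[0],X[:,1]-c0[1])<R+.012)&(X[:,2]>z0+.007)&(X[:,2]<z0+.17);P=X[m]
    def f(p):
        c,s=np.cos(p[2]),np.sin(p[2]);q=P-[p[0],p[1],z0]
        return model(np.c_[q[:,0]*c+q[:,1]*s,-q[:,0]*s+q[:,1]*c,q[:,2]],k)
    best=min((least_squares(f,[*c0,a],loss="soft_l1",f_scale=.002) for a in(-.5,-.2,.0,.2)),key=lambda o:o.cost)
    c=best.x;e=c[:2]+G[k][1]*np.array([np.cos(c[2]),np.sin(c[2])])
    return c,e,np.median(best.fun),len(P)
E
python3 - <<'E'
from fit import *
XX=[np.load(n+"_x.npy")[np.load(n+"_d.npy")>0] for n in("scene","side")]
for k,c in{"small":(.5155,-.0085),"large":(.599,.156),"medium":(.556,.34)}.items():
    for X in XX+[np.vstack(XX)]:
        c1,e,f,n=fit(X,k,c);print(k,np.round(c1,4),"eye",np.round(e,4),round(f,4),n)
X=np.load("scene_x.npy")
for u,v in((223,165),(213,152),(235,185),(240,160),(250,155),(206,137)):
    w=X[v-3:v+4,u-3:u+4].reshape(-1,3);print(u,v,np.round(w[w[:,2].argmax()],3))
X=np.load("side_x.npy")
for u,v in((291,152),(300,145),(305,155),(312,158),(309,142),):
    w=X[v-3:v+4,u-3:u+4].reshape(-1,3);print(u,v,np.round(w[w[:,2].argmax()],3))
E
```

```text
small [ 0.5162 -0.0092 -0.4446] eye [ 0.519  -0.0104] 0.0009 264
small [ 0.5145 -0.0077 -0.421 ] eye [ 0.5172 -0.0089] 0.0009 273
small [ 0.5153 -0.0083 -0.4426] eye [ 0.5181 -0.0096] 0.0011 537
large [ 0.6004  0.1551 -0.1433] eye [0.6053 0.1544] 0.0009 475
large [ 0.5985  0.1564 -0.1039] eye [0.6035 0.1559] 0.0009 539
large [ 0.5993  0.156  -0.1395] eye [0.6042 0.1553] 0.0011 1014
medium [ 0.5568  0.3395 -0.22  ] eye [0.5607 0.3386] 0.0008 414
medium [ 0.5549  0.3411 -0.1889] eye [0.5588 0.3403] 0.0008 546
medium [ 0.5557  0.3405 -0.2265] eye [0.5596 0.3396] 0.0011 960
223 165 [0.954 0.601 1.281]
213 152 [ 0.666 -0.251  0.234]
235 185 [ 0.659 -0.129  0.234]
240 160 [ 0.621 -0.204  0.225]
250 155 [ 0.591 -0.208  0.223]
206 137 [ 0.663 -0.287  0.233]
291 152 [ 0.53  -0.019  0.345]
300 145 [ 0.658 -0.249  0.232]
305 155 [ 0.598 -0.205  0.229]
312 158 [ 0.577 -0.209  0.237]
309 142 [ 0.658 -0.299  0.23 ]
```

Measured: large eye about (0.604, 0.155), medium (0.560, 0.340), small (0.518, -0.010). The tube is at x≈0.66 and the hook top at about 0.225. I'll move over the large ring, which also clears the view of the rail.

```bash
python3 -m inch '1 .0388 -.0052 0 0 0 0;1 .0388 -.0052 0 0 0 0;1 .0388 -.0052 0 0 0 0;1 .0388 -.0052 0 0 0 0;1 0 0 0 0 0 -.12;1 0 0 0 0 0 -.12;1 0 0 0 0 0 -.12;1 0 0 0 0 0 -.12;1 0 0 0 0 0 -.12;1 0 0 0 0 0 -.12;1 0 0 0 0 0 -.12;1 0 0 0 0 0 -.12;1 0 0 0 0 0 -.12;1 0 0 0 0 0 -.12;1 0 0 0 0 0 -.12;1 0 0 0 0 0 -.12;1 0 0 0 0 0 0;1 0 0 0 0 0 0'
cat >> h.py <<'E'
def st():
    from scipy.spatial.transform import Rotation as Ro
    s=get_state();R=Ro.from_quat(s["eef_rot"]).as_matrix()
    print("t",round(float(s["clock"]),2),"pos",np.round(s["tool_pos"],4),"F",np.round(s["contact_force"],2),"open",round(float(s["opening"]),3),"ff",round(float(s["finger_force"]),1),"q7",np.round(s["q"],2),"yaw toolY",round(float(np.arctan2(-R[0,1],R[1,1])),4),"tilt",np.round(R[:2,2],4));return s,R
E
python3 - <<'E'
from h import *
st()
for n in("scene","side"):
    p,d=snapshot(n);X=pts(n,d);np.save(n+"_x1.npy",X)
    b=[(190,110),(190,110)] if n=="scene" else [(230,110)]
    u,v=b[0];cv2.imwrite(f"pics/r_{n}.png",cv2.resize(p[v:v+150,u:u+150,::-1],(600,600),interpolation=cv2.INTER_CUBIC))
    m=(d>0)&(abs(X[...,1]+.2)<.15)&(X[...,2]>.2)&(X[...,2]<.25)&(X[...,0]>.55)&(X[...,0]<.7)
    P=X[m]
    T=P[P[:,0]>.645];pf=np.polyfit(T[:,1],T[:,0],1);print(n,"tube x(y)",pf,"yrange",np.percentile(T[:,1],[0,1,50,99,100]),"z",np.percentile(T[:,2],[5,50,95,99]))
    H=P[(P[:,0]<.645)]
    for lo in np.arange(.56,.65,.01):
        q=H[(H[:,0]>=lo)&(H[:,0]<lo+.01)]
        if len(q):print(" x",round(lo,3),len(q),"y",np.round([q[:,1].mean(),np.ptp(q[:,1])],4),"z",np.round(np.percentile(q[:,2],[0,50,100]),4))
E
```

```text
clock: 1.6
tool_pos: [0.6039, 0.155, 0.2191]
eef_rot: [0.067, 0.998, -0.0, -0.001]
contact_force: [1.0, -0.1, 0.3]
opening: 1.002
finger_force: 0.0
t 1.6 pos [0.6039 0.155  0.2191] F [ 0.95 -0.1   0.33] open 1.002 ff 0.0 q7 [-0.01  0.74 -0.58  1.56  0.46  0.99  0.7 ] yaw toolY -0.1343 tilt [-0.001  0.   ]
scene tube x(y) [-0.02421276  0.6564019 ] yrange [-0.32627863 -0.31517351 -0.19541313 -0.09183814 -0.08840912] z [0.21111891 0.22865806 0.23449279 0.23618209]
 x 0.57 1 y [-0.2136  0.    ] z [0.231 0.231 0.231]
 x 0.58 14 y [-0.2076  0.0105] z [0.2281 0.2337 0.2395]
 x 0.59 15 y [-0.2076  0.0107] z [0.2242 0.2281 0.2367]
 x 0.6 13 y [-0.2074  0.0084] z [0.2227 0.2275 0.2305]
 x 0.61 13 y [-0.2076  0.0088] z [0.2216 0.2276 0.2296]
 x 0.62 12 y [-0.2067  0.0078] z [0.2216 0.2277 0.2324]
 x 0.63 13 y [-0.2071  0.0068] z [0.2209 0.2255 0.2308]
 x 0.64 6 y [-0.2068  0.0055] z [0.219  0.2271 0.2307]
side tube x(y) [-0.01960419  0.65233244] yrange [-0.31787405 -0.31465444 -0.19418263 -0.0906046  -0.08905203] z [0.20672463 0.22683551 0.23255175 0.23474966]
 x 0.57 7 y [-0.2071  0.0093] z [0.2301 0.2346 0.2373]
 x 0.58 7 y [-0.2065  0.0041] z [0.2241 0.2301 0.236 ]
 x 0.59 11 y [-0.2051  0.0081] z [0.2221 0.2272 0.231 ]
 x 0.6 7 y [-0.2071  0.0042] z [0.2221 0.2261 0.2279]
 x 0.61 7 y [-0.206  0.007] z [0.2218 0.2254 0.2291]
 x 0.62 8 y [-0.2058  0.0078] z [0.2203 0.2259 0.2293]
 x 0.63 11 y [-0.2051  0.0087] z [0.2202 0.2261 0.2282]
 x 0.64 4 y [-0.2054  0.0074] z [0.2269 0.2282 0.2298]
```

```bash
python3 -m inch '.2 0 0 .03 0 0 0;0 0 0 .03 0 0 0;0 0 0 .03 0 0 0;0 0 0 .009 0 0 0;0 0 0 0 0 0 0;-.8 0 0 0 0 0 0;-.8 0 0 0 0 0 0;-.8 0 0 0 0 0 0;-.8 0 0 0 0 0 0;-.8 0 0 0 0 0 0;-.8 0 0 0 0 0 0' 30
python3 -c "from h import *;st()"
```

```text
clock: 2.62
tool_pos: [0.6047, 0.1547, 0.1213]
eef_rot: [0.066, 0.998, -0.0, 0.001]
contact_force: [0.0, -1.6, 2.3]
opening: 0.232
finger_force: 30.0
t 2.62 pos [0.6047 0.1547 0.1213] F [ 0.02 -1.63  2.32] open 0.232 ff 30.0 q7 [-0.04  0.85 -0.52  1.64  0.55  0.8   0.63] yaw toolY -0.1312 tilt [ 0.0013 -0.0006]
```

```bash
python3 -m inch '-.8 0 0 -.01 0 0 0;-.8 0 0 -.03 0 0 0;-.8 0 0 -.035 0 0 0;-.8 0 0 -.035 0 0 0;-.8 0 0 -.035 0 0 0;-.8 0 0 -.024 0 0 0;-.8 0 0 -.01 0 0 -.077;-.8 0 0 0 0 0 -.077;-.8 0 0 0 0 0 0' 40
python3 -m inch '-.8 .003 -.01 0 0 0 0;-.8 .006 -.02 0 0 0 0;-.8 .0085 -.03 0 0 0 0;-.8 .0085 -.03 0 0 0 0;-.8 .0085 -.03 0 0 0 0;-.8 .0085 -.03 0 0 0 0;-.8 .0085 -.03 0 0 0 0;-.8 .0085 -.03 0 0 0 0;-.8 .0085 -.03 0 0 0 0;-.8 .0085 -.03 0 0 0 0;-.8 .0085 -.03 0 0 0 0;-.8 .0085 -.03 0 0 0 0;-.8 .0075 -.03 0 0 0 0;-.8 0 -.02 0 0 0 0;-.8 0 -.01 0 0 0 0;-.8 0 0 0 0 0 0'
python3 -c "from h import *;st()"
```

```text
clock: 3.37
tool_pos: [0.6042, 0.1554, 0.3009]
eef_rot: [-0.013, 1.0, 0.0, 0.001]
contact_force: [-0.2, 0.4, -2.2]
opening: 0.228
finger_force: 40.0
clock: 4.7
tool_pos: [0.5106, -0.2402, 0.2987]
eef_rot: [-0.008, 1.0, -0.0, -0.001]
contact_force: [0.6, -1.2, -2.7]
opening: 0.223
finger_force: 40.0
t 4.7 pos [ 0.5106 -0.2402  0.2987] F [ 0.63 -1.22 -2.72] open 0.223 ff 40.0 q7 [ 0.77  0.59 -0.7   1.63  0.42  1.08  1.54] yaw toolY 0.0168 tilt [-0.0015 -0.0007]
```

```bash
python3 -m inch '-.8 0 .01 0 0 0 0;-.8 0 .015 0 0 0 0;-.8 0 .0085 .01 0 0 0;-.8 0 0 .02 0 0 0;-.8 0 0 .025 0 0 0;-.8 0 0 .02 0 0 0;-.8 0 0 .008 0 0 0;-.8 0 0 0 0 0 0;-.8 0 0 0 0 0 0'
cat >> fit.py <<'E'
def look(k,z0,tag=None,box=None):
    s,R=st();e0=s["tool_pos"]
    g=G[k]
    for n in("scene","side"):
        p,d=snapshot(n);X=pts(n,d);F=X[(d>0)]
        c=e0[:2]-[g[1],0]
        m=(np.hypot(F[:,0]-c[0],F[:,1]-c[1])<g[0]+.02)&(F[:,2]>z0-.02)&(F[:,2]<z0+.105);Q=F[m]
        def f(p):
            cc,ss=np.cos(p[3]),np.sin(p[3]);q=Q-p[:3]
            return model(np.c_[q[:,0]*cc+q[:,1]*ss,-q[:,0]*ss+q[:,1]*cc,q[:,2]],k)
        o=least_squares(f,[*c,z0,0],loss="soft_l1",f_scale=.002);c=o.x
        # tilt of rim top
        B=Q[(Q[:,2]<c[2]+.03)&(Q[:,2]>c[2]+.015)]
        e=c[:2]+g[1]*np.array([np.cos(c[3]),np.sin(c[3])])
        print(k,n,"base",np.round(c,4),"eye",np.round(e,4),round(c[2]+.15,4),"res",round(np.median(o.fun),4),len(Q))
        if tag and n in box:
            u,v,w=box[n];cv2.imwrite(f"pics/{tag}_{n}.png",cv2.resize(p[v:v+w,u:u+w,::-1],(600,600),interpolation=cv2.INTER_CUBIC))
E
python3 - <<'E'
from fit import *
look("large",.096,"l1",{"side":(250,90,150)})
E
```

```text
clock: 5.45
tool_pos: [0.5116, -0.2016, 0.2171]
eef_rot: [-0.013, 1.0, 0.0, 0.0]
contact_force: [0.3, 0.4, -1.4]
opening: 0.226
finger_force: 40.0
t 5.45 pos [ 0.5116 -0.2016  0.2171] F [ 0.35  0.42 -1.36] open 0.226 ff 40.0 q7 [ 0.68  0.66 -0.65  1.78  0.5   0.87  1.39] yaw toolY 0.0256 tilt [0.0006 0.001 ]
large scene base [ 0.5073 -0.202   0.1     0.0261] eye [ 0.5123 -0.2019] 0.25 res 0.0012 596
large side base [ 0.5071 -0.2014  0.0992  0.0329] eye [ 0.5121 -0.2012] 0.2492 res 0.0012 581
```

View pics/l1_side.png

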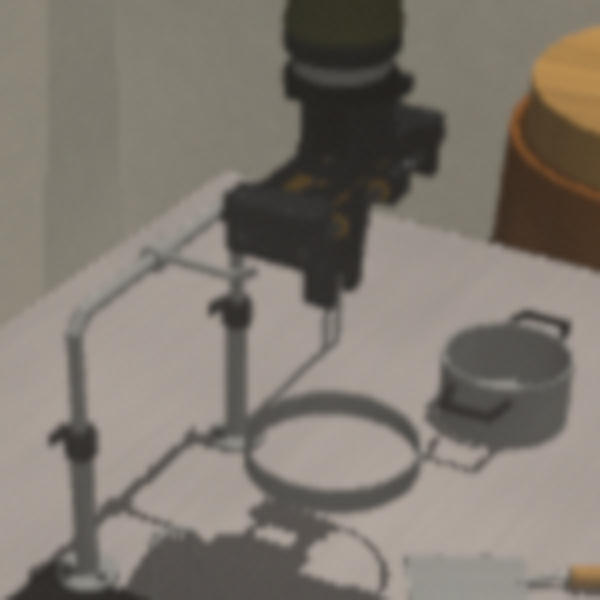

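The picture shows the large ring held level at crop (335,450), with the hook from (150,255) to (250,275) ahead of it. It needs about 5 mm to −y. I'll move close to the tip and measure again.

```bash
python3 -m inch '-.8 -.01 -.002 0 0 0 0;-.8 -.015 -.003 0 0 0 0;-.8 -.012 0 0 0 0 0;-.8 -.006 0 0 0 0 0;-.8 0 0 0 0 0 0;-.8 0 0 0 0 0 0;-.8 0 0 0 0 0 0'
python3 - <<'E'
from fit import *
look("large",.096)
look("large",.096)
E
```

```text
clock: 6.13
tool_pos: [0.5533, -0.2075, 0.2168]
eef_rot: [-0.012, 1.0, -0.0, -0.0]
contact_force: [0.1, -0.2, -2.2]
opening: 0.223
finger_force: 40.0
t 6.13 pos [ 0.5533 -0.2075  0.2168] F [ 0.07 -0.21 -2.21] open 0.223 ff 40.0 q7 [ 0.64  0.71 -0.64  1.66  0.5   0.94  1.41] yaw toolY 0.0232 tilt [-0.0007 -0.0003]
large scene base [ 0.5482 -0.208   0.0996  0.0195] eye [ 0.5532 -0.2079] 0.2496 res 0.0012 590
large side base [ 0.5473 -0.2071  0.0982  0.0227] eye [ 0.5523 -0.2069] 0.2482 res 0.0012 560
t 6.23 pos [ 0.5534 -0.2077  0.2167] F [-0.15 -0.13 -1.02] open 0.227 ff 40.0 q7 [ 0.64  0.71 -0.64  1.66  0.5   0.94  1.41] yaw toolY 0.023 tilt [-0.0006 -0.0003]
large scene base [ 0.5494 -0.2083  0.0994  0.0233] eye [ 0.5543 -0.2081] 0.2494 res 0.0013 588
large side base [ 0.5475 -0.2072  0.0982  0.0325] eye [ 0.5525 -0.207 ] 0.2482 res 0.0011 567
```

```bash
python3 -m inch '-.8 -.008 .0003 0 0 0 0;-.8 -.01 0 0 0 0 0;-.8 -.012 0 0 0 0 0;-.8 -.012 0 0 0 0 0;-.8 -.012 0 0 0 0 0;-.8 -.012 0 0 0 0 0;-.8 -.008 0 0 0 0 0;-.8 -.003 0 0 0 0 0;-.8 0 0 .006 0 0 0;-.8 0 0 .006 0 0 0;-.8 0 0 0 0 0 0;-.8 0 0 0 0 0 0;-.8 0 0 0 0 0 0'
python3 - <<'E'
from fit import *
look("large",.088,"l2",{"side":(230,90,150)})
E
```

```text
clock: 7.42
tool_pos: [0.6306, -0.2057, 0.2045]
eef_rot: [-0.011, 1.0, -0.0, -0.0]
contact_force: [0.3, 0.5, -1.4]
opening: 0.227
finger_force: 40.0
t 7.42 pos [ 0.6306 -0.2057  0.2045] F [ 0.28  0.5  -1.41] open 0.227 ff 40.0 q7 [ 0.56  0.82 -0.62  1.44  0.51  1.05  1.42] yaw toolY 0.023 tilt [-0.0004 -0.0001]
large scene base [ 0.6265 -0.2061  0.087   0.0253] eye [ 0.6315 -0.2059] 0.237 res 0.0011 515
large side base [ 0.6255 -0.205   0.0863  0.0337] eye [ 0.6305 -0.2048] 0.2363 res 0.0011 541
```

View pics/l2_side.png

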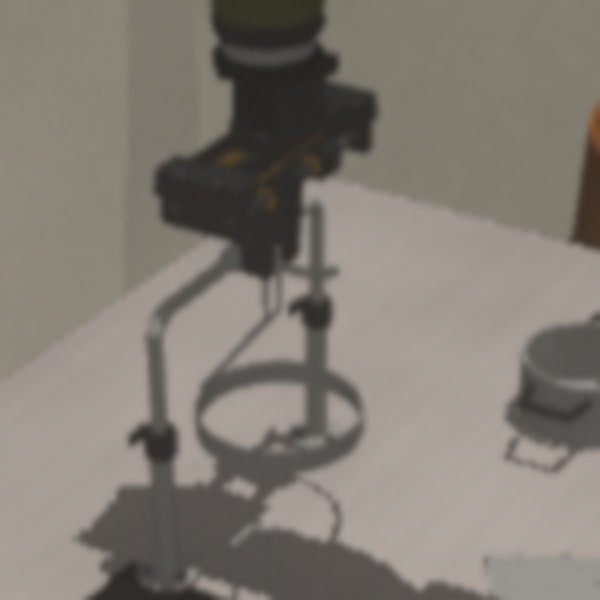

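The hook tip now shows at (335,272), beyond the loop, so the ring is threaded and level. I'll lower slowly while watching the force.

```bash
python3 -m inch '-.8 0 0 .002 0 0 0;-.8 0 0 .002 0 0 0;-.8 0 0 .001 0 0 0;-.8 0 0 0 0 0 0;-.8 0 0 0 0 0 0'; python3 -m inch '-.8 0 0 .001 0 0 0;-.8 0 0 0 0 0 0;-.8 0 0 0 0 0 0';python3 -m inch '-.8 0 0 .001 0 0 0;-.8 0 0 0 0 0 0;-.8 0 0 0 0 0 0'
```

```text
clock: 7.93
tool_pos: [0.631, -0.2054, 0.1994]
eef_rot: [-0.012, 1.0, 0.0, -0.0]
contact_force: [0.5, -0.5, -2.4]
opening: 0.227
finger_force: 40.0
clock: 8.18
tool_pos: [0.6311, -0.2055, 0.1985]
eef_rot: [-0.012, 1.0, 0.0, -0.0]
contact_force: [-0.4, -0.3, -1.1]
opening: 0.227
finger_force: 40.0
clock: 8.43
tool_pos: [0.6313, -0.2054, 0.198]
eef_rot: [-0.012, 1.0, -0.0, 0.0]
contact_force: [-1.2, 0.0, 1.3]
opening: 0.224
finger_force: 40.0
```

```bash
python3 -m inch '-.8 0 0 0 0 0 0;-.8 0 0 0 0 0 0;-.54 0 0 0 0 0 0;-.5 0 0 0 0 0 0;-.46 0 0 0 0 0 0;-.4 0 0 0 0 0 0;-.3 0 0 0 0 0 0;-.1 0 0 0 0 0 0;-.1 0 0 0 0 0 0' 5
python3 -m inch '-.1 0 0 -.01 0 0 0;-.1 0 0 -.02 0 0 0;-.1 0 0 -.03 0 0 0;-.1 0 0 -.03 0 0 0;-.1 0 0 -.01 0 0 0;-.1 0 0 0 0 0 0'
python3 - <<'E'
from fit import *
look("large",.08,"l3",{"side":(230,90,150)})
E
```

```text
clock: 9.18
tool_pos: [0.6311, -0.2055, 0.1975]
eef_rot: [-0.012, 1.0, 0.0, 0.0]
contact_force: [0.7, 0.3, 1.0]
opening: 0.448
finger_force: 0.0
clock: 9.68
tool_pos: [0.633, -0.2052, 0.3015]
eef_rot: [-0.011, 1.0, -0.001, 0.003]
contact_force: [-0.5, 0.6, -0.2]
opening: 0.45
finger_force: 0.0
t 9.68 pos [ 0.633  -0.2052  0.3015] F [-0.47  0.57 -0.16] open 0.45 ff 0.0 q7 [ 0.56  0.73 -0.66  1.31  0.44  1.24  1.48] yaw toolY 0.0229 tilt [ 0.007 -0.001]
large scene base [ 0.6271 -0.2099  0.0813  0.0431] eye [ 0.6321 -0.2097] 0.2313 res 0.0012 518
large side base [ 0.6256 -0.2097  0.0796  0.0465] eye [ 0.6306 -0.2094] 0.2296 res 0.0013 528
```

View pics/l3_side.png

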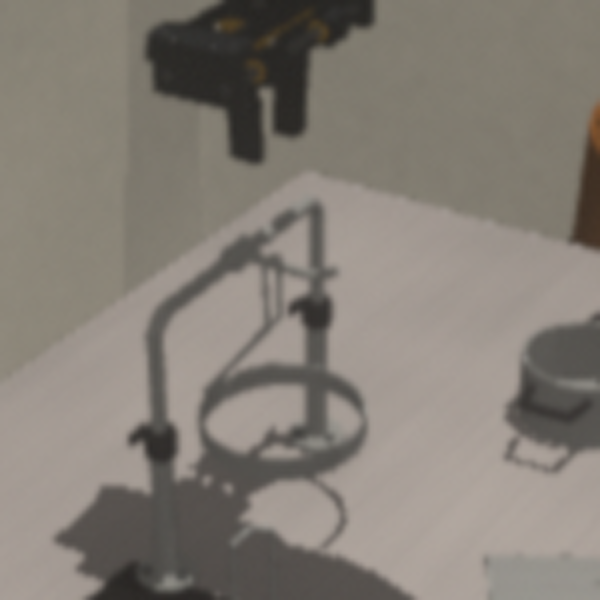

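The large ring hangs level at crop (282,420) with its loop on the hook. Next is the medium ring.

```bash
python3 -m inch '0 .0042 .039 0 0 0 0;0 .0042 .039 0 0 0 0;0 .0042 .039 0 0 0 0;0 .0042 .039 0 0 0 0;0 .0042 .039 0 0 0 0;0 .0042 .039 0 0 0 0;0 .0042 .039 0 0 0 0;0 .0042 .039 0 0 0 0;0 .0042 .039 0 0 0 0;0 .0042 .039 0 0 0 0;0 .0042 .039 0 0 0 0;0 .0042 .039 0 0 0 0;0 .0042 .039 0 0 0 0;0 .0042 .039 0 0 0 0;0 0 0 0 0 0 .117;0 0 0 0 0 0 .117;0 0 0 0 0 0 0;0 0 0 0 0 0 0;0 0 0 0 0 0 0'
python3 - <<'E'
from fit import *
s,R=st()
XX=[]
for n in("scene","side"):
    p,d=snapshot(n);X=pts(n,d);X=X[d>0];XX.append(X)
    print(n,*[np.round(a,4) for a in fit(X[X[:,2]<.17],"medium",(.556,.34))])
    c=least_squares
    m=(np.hypot(X[:,0]-.626,X[:,1]+.207)<.085)&(X[:,2]>.06)&(X[:,2]<.20);Q=X[m]
    f=lambda p:model(np.c_[(Q-p[:3])[:,0]*np.cos(p[3])+(Q-p[:3])[:,1]*np.sin(p[3]),-(Q-p[:3])[:,0]*np.sin(p[3])+(Q-p[:3])[:,1]*np.cos(p[3]),(Q-p[:3])[:,2]],"large")
    o=least_squares(f,[.626,-.207,.08,.03],loss="soft_l1",f_scale=.002);print(" hung large",np.round(o.x,4))
    B=Q[(abs(Q[:,2]-o.x[2]-.02)<.006)];print("  rim tilt",np.round(np.linalg.lstsq(np.c_[B[:,:2],np.ones(len(B))],B[:,2],rcond=None)[0][:2],3))
E
```

```text
clock: 11.37
tool_pos: [0.5595, 0.3379, 0.2964]
eef_rot: [0.104, 0.995, -0.001, -0.001]
contact_force: [0.3, 0.3, 0.1]
opening: 0.502
finger_force: 0.0
t 11.37 pos [0.5595 0.3379 0.2964] F [0.28 0.26 0.1 ] open 0.502 ff 0.0 q7 [-0.33  0.7  -0.57  1.35  0.38  1.2   0.43] yaw toolY -0.2087 tilt [-0.0014 -0.0017]
scene [ 0.5569  0.3395 -0.2164] [0.5608 0.3386] 0.0008 423
 hung large [ 0.6272 -0.2091  0.0813  0.0383]
  rim tilt [ 0.009 -0.014]
side [ 0.555   0.341  -0.2049] [0.5589 0.3402] 0.0008 546
 hung large [ 0.6257 -0.2087  0.0797  0.0502]
  rim tilt [ 0.004 -0.016]
```

```bash
python3 -m inch '0 0 .0015 .035 0 0 0;0 0 0 .035 0 0 0;0 0 0 .035 0 0 0;0 0 0 .035 0 0 0;0 0 0 .025 0 0 0;0 0 0 .011 0 0 0;0 0 0 0 0 0 0;-.8 0 0 0 0 0 0;-.8 0 0 0 0 0 0;-.8 0 0 0 0 0 0;-.8 0 0 0 0 0 0;-.8 0 0 0 0 0 0' 30
python3 -m inch '-.8 0 0 -.01 0 0 0;-.8 0 0 -.03 0 0 0;-.8 0 0 -.035 0 0 0;-.8 0 0 -.035 0 0 0;-.8 0 0 -.035 0 0 0;-.8 0 0 -.025 0 0 0;-.8 0 0 -.01 0 0 -.115;-.8 0 0 0 0 0 -.115;-.8 0 0 0 0 0 0;-.8 0 0 0 0 0 0' 40
python3 - <<'E'
from fit import *
look("medium",.182)
E
```

```text
clock: 12.47
tool_pos: [0.5611, 0.3408, 0.1235]
eef_rot: [0.105, 0.994, 0.001, 0.001]
contact_force: [-0.1, -1.0, 6.1]
opening: 0.298
finger_force: 30.0
clock: 13.3
tool_pos: [0.5596, 0.3403, 0.3017]
eef_rot: [-0.008, 1.0, 0.0, -0.0]
contact_force: [0.9, -1.3, -1.9]
opening: 0.294
finger_force: 40.0
t 13.3 pos [0.5596 0.3403 0.3017] F [ 0.91 -1.35 -1.88] open 0.294 ff 40.0 q7 [-0.3   0.71 -0.63  1.34  0.42  1.22  0.63] yaw toolY 0.0164 tilt [-0.0004  0.0001]
medium scene base [0.5551 0.3378 0.183  0.0193] eye [0.5591 0.3378] 0.333 res 0.0007 546
medium side base [0.5533 0.3385 0.1818 0.0465] eye [0.5573 0.3387] 0.3318 res 0.0008 851
```

```bash
python3 -m inch '-.8 .002 -.015 0 0 0 0;-.8 .003 -.03 0 0 0 0;-.8 .0055 -.0385 0 0 0 0;-.8 .0055 -.0385 0 0 0 0;-.8 .0055 -.0385 0 0 0 0;-.8 .0055 -.0385 0 0 0 0;-.8 .0055 -.0385 0 0 0 0;-.8 .0055 -.0385 0 0 0 0;-.8 .0055 -.0385 0 0 0 0;-.8 .0055 -.0385 0 0 0 0;-.8 .0055 -.0385 0 0 0 0;-.8 .0055 -.0385 0 0 0 0;-.8 .0055 -.0385 0 0 0 0;-.8 .0055 -.0385 0 0 0 0;-.8 0 -.025 0 0 0 0;-.8 0 -.013 0 0 0 0;-.8 0 0 0 0 0 0;-.8 0 0 0 0 0 0'
python3 -m inch '-.8 0 0 .015 0 0 0;-.8 0 0 .025 0 0 0;-.8 0 0 .025 0 0 0;-.8 0 0 .01 0 0 0;-.8 0 0 0 0 0 0;-.8 0 0 0 0 0 0;-.8 0 0 0 0 0 0'
python3 - <<'E'
from fit import *
look("medium",.107)
E
```

```text
clock: 14.9
tool_pos: [0.4997, -0.2042, 0.3014]
eef_rot: [-0.01, 1.0, 0.001, 0.0]
contact_force: [-0.7, -0.2, -1.3]
opening: 0.293
finger_force: 40.0
clock: 15.48
tool_pos: [0.5008, -0.2047, 0.2279]
eef_rot: [-0.01, 1.0, -0.0, 0.001]
contact_force: [-0.5, -0.9, -1.8]
opening: 0.287
finger_force: 40.0
t 15.48 pos [ 0.5008 -0.2047  0.2279] F [-0.52 -0.93 -1.82] open 0.287 ff 40.0 q7 [ 0.69  0.63 -0.64  1.8   0.47  0.87  1.42] yaw toolY 0.0206 tilt [ 0.0027 -0.    ]
medium scene base [ 0.4982 -0.207   0.1085  0.0313] eye [ 0.5022 -0.2068] 0.2585 res 0.0013 449
medium side base [ 0.4964 -0.2063  0.107   0.0173] eye [ 0.5004 -0.2062] 0.257 res 0.0011 468
```

```bash
python3 -m inch '-.8 -.008 -.001 0 0 0 0;-.8 -.012 -.001 0 0 0 0;-.8 -.012 -.001 0 0 0 0;-.8 -.012 0 0 0 0 0;-.8 -.012 0 0 0 0 0;-.8 -.012 0 0 0 0 0;-.8 -.01 0 0 0 0 0;-.8 -.01 0 0 0 0 0;-.8 -.01 0 0 0 0 0;-.8 -.008 0 0 0 0 0;-.8 -.006 0 0 0 0 0;-.8 -.004 0 0 0 0 0;-.8 -.002 0 0 0 0 0;-.8 0 0 0 0 0 0;-.8 0 0 0 0 0 0;-.8 0 0 0 0 0 0'
python3 - <<'E'
from fit import *
look("medium",.107,"m2",{"side":(230,90,150)})
E
```

```text
clock: 16.92
tool_pos: [0.617, -0.2067, 0.2266]
eef_rot: [-0.01, 1.0, -0.0, -0.0]
contact_force: [-0.2, -0.5, -0.9]
opening: 0.292
finger_force: 40.0
t 16.92 pos [ 0.617  -0.2067  0.2266] F [-0.17 -0.47 -0.92] open 0.292 ff 40.0 q7 [ 0.57  0.77 -0.61  1.46  0.48  1.06  1.44] yaw toolY 0.0191 tilt [-0.0004 -0.0002]
medium scene base [ 0.614  -0.2086  0.1035  0.016 ] eye [ 0.618  -0.2085] 0.2535 res 0.0031 549
medium side base [ 0.6124 -0.2069  0.1012 -0.0217] eye [ 0.6164 -0.207 ] 0.2512 res 0.0032 634
```

View pics/m2_side.png

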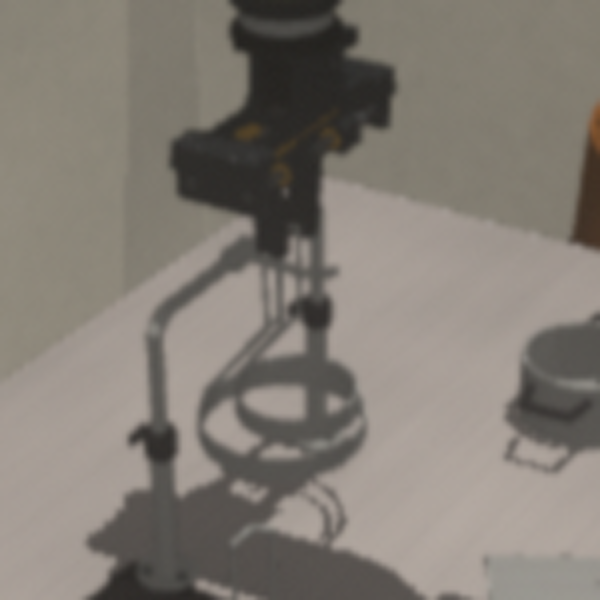

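The medium ring at crop (298,400) sits inside and above the large one, about 2–3 mm too far forward. I'll shift it +x and then lower.

```bash
python3 -m inch '-.8 -.0015 0 0 0 0 0;-.8 -.0015 0 0 0 0 0;-.8 0 0 0 0 0 0;-.8 0 0 .003 0 0 0;-.8 0 0 .004 0 0 0;-.8 0 0 .004 0 0 0;-.8 0 0 .004 0 0 0;-.8 -.001 0 .004 0 0 0;-.8 -.001 0 .002 0 0 0;-.8 0 0 .001 0 0 0;-.8 0 0 0 0 0 0;-.8 0 0 0 0 0 0'
python3 -m inch '-.8 0 0 .001 0 0 0;-.8 0 0 0 0 0 0;-.8 0 0 0 0 0 0';python3 -m inch '-.8 0 0 .001 0 0 0;-.8 0 0 0 0 0 0;-.8 0 0 0 0 0 0';python3 -m inch '-.8 0 0 .001 0 0 0;-.8 0 0 0 0 0 0;-.8 0 0 0 0 0 0'
```

```text
clock: 18.02
tool_pos: [0.6226, -0.2063, 0.2046]
eef_rot: [-0.01, 1.0, 0.0, 0.0]
contact_force: [-0.6, -0.4, -1.7]
opening: 0.292
finger_force: 40.0
clock: 18.27
tool_pos: [0.6225, -0.2064, 0.2036]
eef_rot: [-0.01, 1.0, -0.0, 0.0]
contact_force: [-0.1, -0.6, -0.5]
opening: 0.286
finger_force: 40.0
clock: 18.52
tool_pos: [0.6224, -0.2064, 0.2025]
eef_rot: [-0.01, 1.0, 0.0, -0.0]
contact_force: [-0.7, 0.8, -0.5]
opening: 0.288
finger_force: 40.0
clock: 18.77
tool_pos: [0.6224, -0.2064, 0.2014]
eef_rot: [-0.01, 1.0, 0.0, -0.0]
contact_force: [0.3, 0.6, -1.5]
opening: 0.291
finger_force: 40.0
```

```bash
python3 -m inch '-.8 0 0 .001 0 0 0;-.8 0 0 0 0 0 0;-.8 0 0 0 0 0 0';python3 -m inch '-.8 0 0 .0007 0 0 0;-.8 0 0 0 0 0 0;-.8 0 0 0 0 0 0';python3 -m inch '-.8 0 0 .0006 0 0 0;-.8 0 0 0 0 0 0;-.8 0 0 0 0 0 0'
```

```text
clock: 19.02
tool_pos: [0.6224, -0.2064, 0.2004]
eef_rot: [-0.01, 1.0, 0.0, -0.0]
contact_force: [-0.4, -0.2, -1.4]
opening: 0.291
finger_force: 40.0
clock: 19.27
tool_pos: [0.6225, -0.2064, 0.1998]
eef_rot: [-0.01, 1.0, 0.0, 0.0]
contact_force: [0.0, 0.2, -1.1]
opening: 0.292
finger_force: 40.0
clock: 19.52
tool_pos: [0.6226, -0.2064, 0.1995]
eef_rot: [-0.01, 1.0, -0.0, 0.0]
contact_force: [-0.1, -0.4, -0.6]
opening: 0.291
finger_force: 40.0
```

```bash
python3 -m inch '-.8 0 0 .0007 0 0 0;-.8 0 0 0 0 0 0;-.8 0 0 0 0 0 0';python3 -m inch '-.8 0 0 .0005 0 0 0;-.8 0 0 0 0 0 0;-.8 0 0 0 0 0 0'
```

```text
clock: 19.77
tool_pos: [0.6227, -0.2063, 0.1991]
eef_rot: [-0.01, 1.0, -0.0, 0.0]
contact_force: [-2.0, 0.7, 4.7]
opening: 0.291
finger_force: 40.0
clock: 20.02
tool_pos: [0.6227, -0.2063, 0.199]
eef_rot: [-0.01, 1.0, -0.0, 0.0]
contact_force: [-2.4, 0.1, 7.3]
opening: 0.288
finger_force: 40.0
```

```bash
python3 -m inch '-.8 0 0 -.0007 0 0 0;-.8 0 0 0 0 0 0;-.41 0 0 0 0 0 0;-.37 0 0 0 0 0 0;-.33 0 0 0 0 0 0;-.28 0 0 0 0 0 0;-.2 0 0 0 0 0 0;-.1 0 0 0 0 0 0;0 0 0 0 0 0 0;0 0 0 0 0 0 0' 5
python3 -m inch '0 0 0 -.01 0 0 0;0 0 0 -.02 0 0 0;0 0 0 -.03 0 0 0;0 0 0 -.03 0 0 0;0 0 0 -.01 0 0 0;0 0 0 0 0 0 0'
cat >> fit.py <<'E'
def hung(ks,tag=None):
    for n in("scene","side"):
        p,d=snapshot(n);X=pts(n,d);X=X[d>0]
        Q=X[(np.hypot(X[:,0]-.626,X[:,1]+.207)<.08)&(X[:,2]>.06)&(X[:,2]<.19)]
        def f(P):
            o=[]
            for k,p in zip(ks,P.reshape(-1,4)):
                q=Q-p[:3];c,s=np.cos(p[3]),np.sin(p[3])
                o.append(model(np.c_[q[:,0]*c+q[:,1]*s,-q[:,0]*s+q[:,1]*c,q[:,2]],k))
            return np.min(o,0)
        x0=np.array([[{"large":.6265,"medium":.6185,"small":.612}[k],-.2075,.08,.02] for k in ks]).ravel()
        o=least_squares(f,x0,loss="soft_l1",f_scale=.002)
        print(n,round(np.median(o.fun),4));print(np.round(o.x.reshape(-1,4),4))
        if tag and n=="side":cv2.imwrite(f"pics/{tag}.png",cv2.resize(p[90:240,230:380,::-1],(600,600),interpolation=cv2.INTER_CUBIC))
E
python3 - <<'E'
from fit import *
st();hung(["large","medium"],"m3")
E
```

```text
clock: 20.85
tool_pos: [0.6223, -0.2063, 0.1986]
eef_rot: [-0.01, 1.0, 0.0, -0.0]
contact_force: [0.7, -0.3, 0.5]
opening: 0.498
finger_force: 0.0
clock: 21.35
tool_pos: [0.6244, -0.2062, 0.3026]
eef_rot: [-0.009, 1.0, -0.001, 0.003]
contact_force: [0.8, -0.3, -0.7]
opening: 0.498
finger_force: 0.0
t 21.35 pos [ 0.6244 -0.2062  0.3026] F [ 0.84 -0.32 -0.65] open 0.498 ff 0.0 q7 [ 0.57  0.71 -0.64  1.34  0.43  1.22  1.49] yaw toolY 0.0189 tilt [ 0.007  -0.0011]
scene 0.0012
[[ 0.627  -0.2093  0.0811  0.0352]
 [ 0.6191 -0.21    0.08    0.0211]]
side 0.0012
[[ 0.6254 -0.2087  0.0798  0.0416]
 [ 0.6176 -0.209   0.0796  0.0494]]
```

View pics/m3.png

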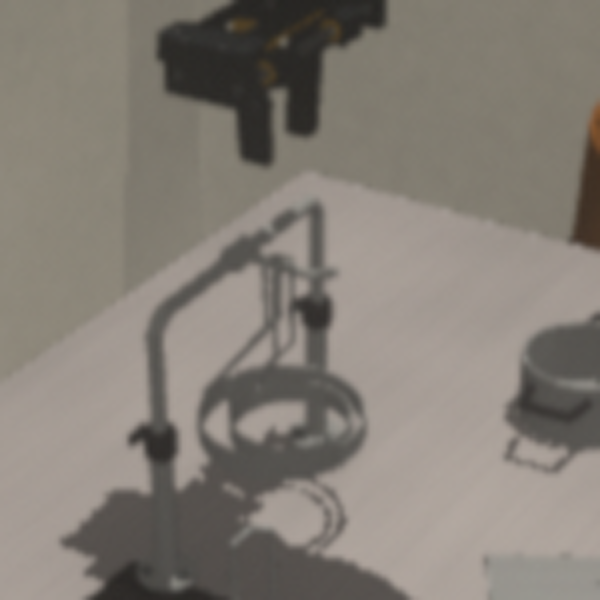

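The medium ring is nested in the large one, with both level at crop (285,420). Next is the small ring.

```bash
python3 -m inch '.4 .0168 .0331 0 0 0 0;.4 .0168 .0331 0 0 0 0;.4 .0168 .0331 0 0 0 0;.4 .0168 .0331 0 0 0 0;.4 .0168 .0331 0 0 0 0;.4 .0165 .0331 0 0 0 0;.4 0 0 0 0 0 .115;.4 0 0 0 0 0 .115;.4 0 0 0 0 0 .115;.4 0 0 0 0 0 .115;.4 0 0 0 0 0 0;.4 0 0 0 0 0 0;.4 0 0 0 0 0 0'
python3 - <<'E'
from fit import *
s,R=st();es=[]
for n in("scene","side"):
    p,d=snapshot(n);X=pts(n,d);X=X[d>0]
    a=fit(X[X[:,2]<.17],"small",(.5155,-.0085));print(n,*[np.round(v,4) for v in a]);es.append(a[1])
e=np.mean(es,0);print("need tool x,y",np.round(R[:2,:2].T@(e-s["tool_pos"][:2]),4))
E
```

```text
clock: 22.53
tool_pos: [0.5175, -0.01, 0.2978]
eef_rot: [0.217, 0.976, -0.0, -0.001]
contact_force: [0.3, -0.7, -0.4]
opening: 0.699
finger_force: 0.0
t 22.53 pos [ 0.5175 -0.01    0.2978] F [ 0.33 -0.71 -0.39] open 0.699 ff 0.0 q7 [ 0.28  0.49 -0.55  1.77  0.3   0.97  0.74] yaw toolY -0.4379 tilt [-0.002  -0.0001]
scene [ 0.5163 -0.0091 -0.4431] [ 0.5191 -0.0104] 0.001 259
side [ 0.5141 -0.0077 -0.4396] [ 0.5168 -0.0089] 0.0009 280
need tool x,y [-0.0003  0.0005]
```

```bash
python3 -m inch '.4 0 .0005 .035 0 0 0;.4 0 0 .035 0 0 0;.4 0 0 .035 0 0 0;.4 0 0 .035 0 0 0;.4 0 0 .025 0 0 0;.4 0 0 .011 0 0 0;.4 0 0 0 0 0 0;.4 0 0 0 0 0 0;-.6 0 0 0 0 0 0;-.6 0 0 0 0 0 0;-.6 0 0 0 0 0 0;-.6 0 0 0 0 0 0;-.6 0 0 0 0 0 0;-.6 0 0 0 0 0 0' 30
python3 -m inch '-.6 0 0 -.01 0 0 0;-.6 0 0 -.03 0 0 0;-.6 0 0 -.035 0 0 0;-.6 0 0 -.035 0 0 0;-.6 0 0 -.035 0 0 0;-.6 0 0 -.025 0 0 0;-.6 0 0 -.01 0 0 -.115;-.6 0 0 0 0 0 -.115;-.6 0 0 0 0 0 -.115;-.6 0 0 0 0 0 -.115;-.6 0 0 0 0 0 0;-.6 0 0 0 0 0 0' 40
python3 - <<'E'
from fit import *
look("small",.182)
E
```

```text
clock: 23.8
tool_pos: [0.5189, -0.0095, 0.1234]
eef_rot: [0.219, 0.976, 0.0, 0.001]
contact_force: [-0.7, -0.8, 4.1]
opening: 0.359
finger_force: 30.0
clock: 24.8
tool_pos: [0.518, -0.0094, 0.3029]
eef_rot: [-0.008, 1.0, 0.0, -0.0]
contact_force: [0.2, -0.1, -1.4]
opening: 0.356
finger_force: 40.0
t 24.8 pos [ 0.518  -0.0094  0.3029] F [ 0.24 -0.08 -1.39] open 0.356 ff 40.0 q7 [ 0.37  0.51 -0.69  1.75  0.37  1.01  1.12] yaw toolY 0.0161 tilt [-0.0004  0.0003]
small scene base [ 0.5159 -0.0108  0.1834  0.0267] eye [ 0.5189 -0.0107] 0.3334 res 0.001 344
small side base [ 0.514  -0.0095  0.1826  0.0151] eye [ 0.517  -0.0094] 0.3326 res 0.0009 413
```

```bash
python3 -m inch '-.6 .002 -.015 0 0 0 0;-.6 .003 -.03 0 0 0 0;-.6 .003 -.035 0 0 0 0;-.6 .003 -.035 0 0 0 0;-.6 .003 -.035 0 0 0 0;-.6 .003 -.03 0 0 0 0;-.6 0 -.018 0 0 0 0;-.6 0 0 .015 0 0 0;-.6 0 0 .025 0 0 0;-.6 0 0 .025 0 0 0;-.6 0 0 .0105 0 0 0;-.6 0 0 0 0 0 0;-.6 0 0 0 0 0 0;-.6 0 0 0 0 0 0'
python3 - <<'E'
from fit import *
look("small",.107)
hung(["large","medium"])
E
```

```text
clock: 26.07
tool_pos: [0.5063, -0.2074, 0.2285]
eef_rot: [-0.01, 1.0, -0.0, 0.001]
contact_force: [0.3, -0.5, -0.6]
opening: 0.352
finger_force: 40.0
t 26.07 pos [ 0.5063 -0.2074  0.2285] F [ 0.33 -0.55 -0.63] open 0.352 ff 40.0 q7 [ 0.69  0.63 -0.64  1.78  0.47  0.88  1.43] yaw toolY 0.0191 tilt [ 0.0024 -0.0005]
small scene base [ 0.5053 -0.2089  0.1084  0.0244] eye [ 0.5083 -0.2089] 0.2584 res 0.0013 312
small side base [ 0.5037 -0.208   0.108   0.0314] eye [ 0.5067 -0.2079] 0.258 res 0.001 324
scene 0.0011
[[ 0.627  -0.2093  0.0814  0.0377]
 [ 0.6194 -0.21    0.0809  0.043 ]]
side 0.0014
[[ 0.6258 -0.2085  0.0795  0.0383]
 [ 0.6179 -0.209   0.0796  0.0338]]
```

```bash
python3 -m inch '-.6 -.008 -.001 0 0 0 0;-.6 -.012 -.0012 0 0 0 0;-.6 -.012 0 0 0 0 0;-.6 -.012 0 0 0 0 0;-.6 -.012 0 0 0 0 0;-.6 -.01 0 0 0 0 0;-.6 -.01 0 0 0 0 0;-.6 -.01 0 0 0 0 0;-.6 -.008 0 0 0 0 0;-.6 -.006 0 0 0 0 0;-.6 -.003 0 0 0 0 0;-.6 -.002 0 0 0 0 0;-.6 0 0 0 0 0 0;-.6 0 0 0 0 0 0;-.6 0 0 0 0 0 0'
python3 - <<'E'
from fit import *
st()
p,d=snapshot("side");cv2.imwrite("pics/s2.png",cv2.resize(p[90:240,230:380,::-1],(600,600),interpolation=cv2.INTER_CUBIC))
E
```

```text
clock: 27.52
tool_pos: [0.6098, -0.208, 0.2273]
eef_rot: [-0.01, 1.0, -0.0, -0.0]
contact_force: [-0.2, 0.4, -0.7]
opening: 0.354
finger_force: 40.0
t 27.52 pos [ 0.6098 -0.208   0.2273] F [-0.18  0.4  -0.71] open 0.354 ff 40.0 q7 [ 0.57  0.76 -0.61  1.48  0.47  1.05  1.44] yaw toolY 0.019 tilt [-0.0004 -0.0002]
```

View pics/s2.png

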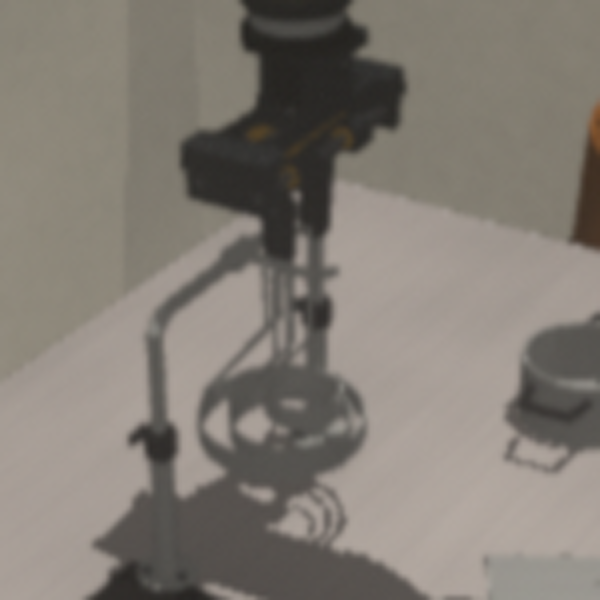

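The small ring hovers over the medium one at crop (300,405) with the hook through its loop. I'll nudge it 2 mm +x and lower.

```bash
python3 -m inch '-.6 -.001 0 0 0 0 0;-.6 -.001 0 0 0 0 0;-.6 0 0 0 0 0 0;-.6 0 0 .003 0 0 0;-.6 0 0 .004 0 0 0;-.6 0 0 .004 0 0 0;-.6 0 0 .004 0 0 0;-.6 -.001 0 .004 0 0 0;-.6 0 0 .003 0 0 0;-.6 0 0 .002 0 0 0;-.6 0 0 .001 0 0 0;-.6 0 0 0 0 0 0;-.6 0 0 0 0 0 0'
python3 -m inch '-.6 0 0 .001 0 0 0;-.6 0 0 0 0 0 0;-.6 0 0 0 0 0 0';python3 -m inch '-.6 0 0 .0007 0 0 0;-.6 0 0 0 0 0 0;-.6 0 0 0 0 0 0'
```

```text
clock: 28.65
tool_pos: [0.6133, -0.2077, 0.2023]
eef_rot: [-0.01, 1.0, -0.0, 0.0]
contact_force: [0.7, 0.0, -1.2]
opening: 0.36
finger_force: 40.0
clock: 28.9
tool_pos: [0.6133, -0.2078, 0.2014]
eef_rot: [-0.01, 1.0, -0.0, 0.0]
contact_force: [-0.4, 0.2, -1.1]
opening: 0.359
finger_force: 40.0
clock: 29.15
tool_pos: [0.6132, -0.2077, 0.2005]
eef_rot: [-0.01, 1.0, -0.0, 0.0]
contact_force: [-1.1, -0.1, -0.1]
opening: 0.357
finger_force: 40.0
```

```bash
python3 -m inch '-.6 0 0 .0005 0 0 0;-.6 0 0 0 0 0 0;-.6 0 0 0 0 0 0';python3 -m inch '-.6 0 0 .0004 0 0 0;-.6 0 0 0 0 0 0;-.6 0 0 0 0 0 0'
```

```text
clock: 29.4
tool_pos: [0.6132, -0.2077, 0.2]
eef_rot: [-0.01, 1.0, 0.0, -0.0]
contact_force: [0.3, -0.3, -1.5]
opening: 0.352
finger_force: 40.0
clock: 29.65
tool_pos: [0.6132, -0.2078, 0.1996]
eef_rot: [-0.01, 1.0, 0.0, 0.0]
contact_force: [-0.8, -0.3, -1.7]
opening: 0.355
finger_force: 40.0
```

```bash
python3 -m inch '-.6 0 0 .0005 0 0 0;-.6 0 0 0 0 0 0;-.6 0 0 0 0 0 0';python3 -m inch '-.6 0 0 .0004 0 0 0;-.6 0 0 0 0 0 0;-.6 0 0 0 0 0 0';python3 -m inch '-.6 0 0 .0004 0 0 0;-.6 0 0 0 0 0 0;-.6 0 0 0 0 0 0'
```

```text
clock: 29.9
tool_pos: [0.6133, -0.2077, 0.1993]
eef_rot: [-0.01, 1.0, -0.0, 0.0]
contact_force: [-0.3, -1.0, 0.7]
opening: 0.357
finger_force: 40.0
clock: 30.15
tool_pos: [0.6134, -0.2077, 0.199]
eef_rot: [-0.01, 1.0, 0.0, 0.0]
contact_force: [-0.6, 0.4, 1.9]
opening: 0.357
finger_force: 40.0
clock: 30.4
tool_pos: [0.6134, -0.2077, 0.1988]
eef_rot: [-0.01, 1.0, -0.0, 0.0]
contact_force: [-0.8, 0.0, 4.2]
opening: 0.355
finger_force: 40.0
```

The hook carries the ring. I'll release gently, retreat, wait and check.

```bash
python3 -m inch '-.6 0 0 -.0004 0 0 0;-.6 0 0 0 0 0 0;-.27 0 0 0 0 0 0;-.23 0 0 0 0 0 0;-.19 0 0 0 0 0 0;-.14 0 0 0 0 0 0;-.05 0 0 0 0 0 0;.1 0 0 0 0 0 0;.1 0 0 0 0 0 0' 5
python3 -m inch '.1 0 0 -.008 0 0 0;.1 0 0 -.015 0 0 0;.1 0 0 -.025 0 0 0;.1 0 0 -.03 0 0 0;.1 0 0 -.03 0 0 0;.1 0 0 -.02 0 0 0;.1 .02 0 0 0 0 0;.1 .03 0 0 0 0 0;.1 .03 0 0 0 0 0;.1 0 0 0 0 0 0;.1 0 0 0 0 0 0;.1 0 0 0 0 0 0;.1 0 0 0 0 0 0;.1 0 0 0 0 0 0;.1 0 0 0 0 0 0;.1 0 0 0 0 0 0;.1 0 0 0 0 0 0;.1 0 0 0 0 0 0'
python3 - <<'E'
from fit import *
st();hung(["large","medium","small"],"f")
hung(["large","medium","small"])
E
```

```text
clock: 31.15
tool_pos: [0.6131, -0.2078, 0.1986]
eef_rot: [-0.01, 1.0, 0.0, -0.0]
contact_force: [-0.9, 0.2, -1.3]
opening: 0.548
finger_force: 0.0
clock: 32.65
tool_pos: [0.5334, -0.2091, 0.3266]
eef_rot: [-0.01, 1.0, 0.0, 0.0]
contact_force: [-0.3, -1.0, 0.4]
opening: 0.55
finger_force: 0.0
t 32.65 pos [ 0.5334 -0.2091  0.3266] F [-0.27 -0.95  0.36] open 0.55 ff 0.0 q7 [ 0.69  0.57 -0.68  1.56  0.38  1.15  1.52] yaw toolY 0.0194 tilt [0.     0.0002]
scene 0.0011
[[ 0.6269 -0.2091  0.0813  0.0339]
 [ 0.6194 -0.2099  0.0805  0.0359]
 [ 0.6115 -0.2099  0.0803  0.0741]]
side 0.0013
[[ 0.6257 -0.2085  0.0795  0.0654]
 [ 0.6179 -0.2087  0.0803  0.0444]
 [ 0.6099 -0.2087  0.0783  0.0376]]
scene 0.0011
[[ 0.627  -0.2093  0.0811  0.0349]
 [ 0.6194 -0.2102  0.0802  0.0372]
 [ 0.6116 -0.2099  0.0801  0.0539]]
side 0.0012
[[ 0.6255 -0.2085  0.0797  0.0489]
 [ 0.6178 -0.209   0.0802  0.0238]
 [ 0.6103 -0.2086  0.0789  0.0399]]
```

View pics/f.png

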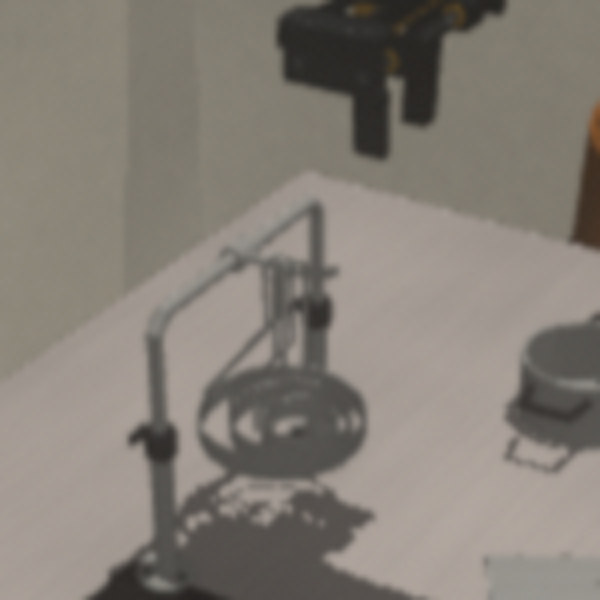

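All three rings hang nested, level and still at crop (285,420), with the gripper clear of them.

```bash
python3 -c "from plant import r;print(r.finish_job())"
```

```text
the job is handed in; nothing more can be done
None
```

The three rings hang on the hook in the order asked, large, then medium, then small. They are nested, level to within about 1–2 mm, and hanging still, and I handed the job in at about 33 s of the 72 s allowed.

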